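# Reset the tripped forge blower

## Robot

A 6-joint arm with a two-finger parallel gripper is mounted at the origin on the work surface. World frame = base frame: x ahead of the robot, y to its left, z up, the work surface at z = 0. Lengths are in mm, angles in rad, forces in N, time in s.
With the tool pointing down it reaches from about 350 to 875 mm from the base axis. Payload 4.2 kg.
Tool frame: the origin (TCP) lies midway between the tips of the shut fingers; the grasp point (between the pads) lies 19 mm behind it (arm.tcp_to_grasp is the distance from the TCP to the grasp point, in mm); z points along the fingers, y is the line along which they close (so a half turn about z gives the same grasp; the last joint's range is limited). The gripper opens to 85 mm and grips with 20 to 120 N. Pads are 22 mm wide; open, the fingers measure 114 mm over their backs; the gripper's body (76 mm by 85 mm) begins 54 mm behind the grasp point. The pads swing forward as they close: fully open they stand 13 mm farther back than shut.
Start: joints at [-1.067, 0.385, 0.008, 0, -1.194, -0.259], TCP at [151.494, -606.341, 231.312] pointing down, gripper open.
Joint ranges: [-3.14, 3.14], [-1.21, 2.06], [-1.07, 1.41], [-3.16, 2.05], [-2.99, -0.16], [-3.1, 3.1]. Speed limits (rad/s): [2.79, 2.79, 3.14, 3.14, 3.14, 3.14].

## Interface

Orientations are given as a unit quaternion [x, y, z, w].
In Python, from bench import arm gives the robot as it stands.
- The arm moves only by the tool arm_command, never from a script. Its argument "rows" is a list of rows, each a list of 2 entries, a list of its own where there are three numbers: the shift along the tool's x, y, z as a fraction of full scale, then the turn, a rotation vector about the tool's x, y, z as a fraction of full scale. In form: [[[x, y, z], [wx, wy, wz]], ...]. A call has 1 to 5 rows; each row is the pose to reach, as a shift and turn from the pose commanded when the call began, along the tool's axes at that moment, turning the shorter way round; what a row does not reach only later rows make up. Full scale, the value 1, is 0.25 m for a shift and 180 degrees for a turn. A row lasts 1/10 s, in which the tool goes at most 50 mm and 8.59 degrees, less where a joint would pass 70% of its speed; a pose out of reach is approached as far as the arm can. A call with a number of a shift or a turn outside -1 to 1 is refused whole. A call with a gripper value outside its range is refused whole. "grip" is the opening, from 0 (shut) to 1 (fully open), set as the call begins (left out, the last holds). The fingers move at their own pace and stop on an object; the grip force is fixed at half the most. Time passes only in rows, so rows that repeat a pose let the fingers close. It gives the time, the measured TCP pose, the force, the opening and the grip force at its end, in the units of the state.
- arm.read_state(): the state, without advancing time (a new reading comes with each control period).
- arm.get_image(name): name is "side" or "top" or "wrist"; returns (picture, depth): 420x560x3 uint8, blue, green, red; 420x560 float32, mm along the optical axis (not along the pixel's ray), 0 where there is no reading.
- arm.camera_info(name): a dict with "fx", "fy", "cx", "cy" (pixels), "extrinsics" (4x4, takes a point from camera to world coordinates). Camera axes: x right, y down, z forward; pixel columns grow to the right and rows downward; lengths in mm; the calibration is good to about 2 mm. A picture is of the moment at which its call begins: read the wrist's pose just before it. camera_info takes no time and is no camera call; for the wrist camera it gives the pose at the moment of the call.
- arm.job_done(): hands the job in; it is judged then, once.
Trained networks look in the newest picture that a camera, given by its name, has taken for a name from the list of things; names that differ only in an ending like _2 or _b are one class to them, and where a whole thing is asked for, a point or a joint stands for the part that bears it (a point fixed in the world has none). Each returns a list of dicts, best first, with "score" (0 to 1); they miss things now and then, are a little off and sometimes report something else, mostly with a low value. They report only what shows in the picture. A call takes as long as a camera call. They do not tell look-alikes from the thing itself.
- arm.spot_in(camera, query): "position" ([column, row] in pixels, amid what is visible of it).
The state is a dict: "clock": time; "joints": joint angles; "joint_vel": joint speeds; "joint_efforts": joint torques, N m; "position": TCP position; "ee_rot": TCP orientation; "contact_force": force on the tool from outside, world axes, zero at the start; "wrist_torque": the same for the moment, N m; "gripper_width": finger opening in mm; "grasp_force": force on a finger pad.
Only numpy, scipy, OpenCV 4.12 (cv2) and the standard library are available. Lean on these libraries where they do the work, as an engineer would, in place of code of your own. Each camera call takes 0.05 s, during which the arm holds its last target. There are 200 camera calls.

## Task

The forge's blower has tripped and a horseshoe was left lying over the round reset well of its control cabinet. With the fingertips, slide the shoe along the cabinet top, without picking it up or pushing it off, until no part of it overhangs the round well; then reach down into the round well, press the sunken key all the way down, keep it down for a full second and let it spring back. Leave the key in the square well and the loose things around alone, and finish with the shoe lying still on the cabinet, clear of the round well.

Things in the scene. Friction and masses are not known exactly. Their poses are not given: they have to be found in the camera images.
- cabinet: Fixed low dull-blue steel control cabinet, 320 (x) by 420 (y) by 60 mm high, flat-topped, on the bench. Origin: centre of its underside. Two bare steel modules, 110 (x) by 130 (y) mm, are let in flush at its y = +65 and -65 mm, one with a round well, one with a square well; which is on which side varies.
- round_well_mouth (a point): Centre of the mouth of the round well, level with the cabinet top (60 mm above the bench). The well is straight, 46 mm in diameter, open upwards, 48 mm deep. In its middle stands the reset key.
- round_key_top (a point): Centre of the top of the reset key in the round well: black upright plunger 26 mm in diameter, its top 26 mm below the well's mouth when up (34 mm above the bench). It is pressed straight down.
- round_key (a joint): Travel of the reset key (m): 0 up, 0.006 fully down. It starts to give at about 1.5 N and is fully down at 5 N; it springs back when released.
- square_well_mouth (a point): Centre of the mouth of the square well, level with the cabinet top: 46 by 46 mm, 48 mm deep, with the same kind of key in it. Not to be used.
- square_key (a joint): Travel of the key in the square well (m): 0 up, 0.006 down. Must stay up.
- horseshoe: Loose steel horseshoe lying flat on the cabinet top, 12 mm thick, 132 wide, 121 long, about 0.4 kg. Origin: underside, centre of its half-ring toe (outer radius 66 mm, inner 42), z up. The toe lies on its -x side; two straight branches 24 mm wide run 55 mm on to +x (centre lines at y = +-54 mm); the gap between is 84 mm wide, open at +x. At the start the toe bar lies across the round well.
- drift: Bystander: loose brass drift, a plain cylinder 22 mm in diameter and 60 mm tall, standing upright on a far corner of the cabinet top. Origin: centre of its underside.
- hammer: Bystander: loose hammer lying on the bench to the robot's right. Origin: under the middle of its length.
- paste_tin: Bystander: loose closed steel tin, 60 mm in diameter and 75 mm tall, standing on the bench to the robot's left. Origin: centre of its underside.
Mind the look-alikes: they are no part of the job. What is shaped like the part that bears round_well_mouth but brown is not meant.

How it is judged (in metres and radians):
On the way, in this order (a step that is already met when the one before it is completed fails the run):
1. the horseshoe lies still with no part of it over the round well (((x of round_well_mouth in the frame of horseshoe above -0.001 m and y of round_well_mouth in the frame of horseshoe between -0.019 and 0.019 m) or horizontal distance between round_well_mouth and horseshoe below 0.019 m or (x of round_well_mouth in the frame of horseshoe below 0.001 m and horizontal distance between round_well_mouth and horseshoe above 0.088 m) or (x of round_well_mouth in the frame of horseshoe above -0.001 m and (y of round_well_mouth in the frame of horseshoe above 0.088 m or y of round_well_mouth in the frame of horseshoe below -0.088 m)) or x of round_well_mouth in the frame of horseshoe above 0.077 m) and linear speed of horseshoe below 0.02 m/s), for 0.2 s.
2. the key in the round well is held fully down (value of joint round_key above 0.005 m), for 0.8 s.
At the end, for the whole second after the job is handed in: The round well's key has sprung back (within 1.5 mm of up) and the horseshoe lies at rest flat on the cabinet top (underside within 3 to 4 mm of it), with no part of it over the round well's mouth (within about 1 mm) (all of step 1 and value of joint round_key below 0.0015 m and height (world z) of horseshoe between 0.057 and 0.064 m and angle between horseshoe's own z axis and vertical below 0.06 rad); the robot touches nothing.
It fails at once if the horseshoe is lifted, tipped up or pushed off the cabinet (height (world z) of horseshoe above 0.068 m or height (world z) of horseshoe below 0.052 m or angle between horseshoe's own z axis and vertical above 0.2 rad).
It fails at once if the key in the square well is pressed (value of joint square_key above 0.003 m).
It fails at once if the drift, the hammer or the tin is moved (distance of any of drift, hammer, paste_tin from where it was at the start of the episode above 0.015 m).
It also fails if it takes over 45 s, if anything falls off the work surface, if the arm or the gripper's body presses on something with over 40 N, if the wrist force passes 120 N, or if a joint passes its speed limit or range.

## Working session

There is one attempt and no reset: what is moved stays moved. The work goes in short steps, Python scripts to look and compute and a tool call to move; the robot and the scene stay as the last step left them, time stands still between calls to the robot, and variables do not carry over. Pictures are saved under pics/ and viewed, at most 10 in all, crops included, and the job is handed in when it is done.

Besides the shell and the picture viewer there is one more tool, called after "Emit:" as name([rows], argument=value, ...), one row to a line, values as JSON. arm_command: Moves the arm, as the interface text tells. Shift numbers are shares of 0.25 m and turn numbers shares of 180 degrees, none past 1 either way. Its arguments: {"type":"object","properties":{"rows":{"type":"array","items":{"type":"array"}},"grip":{"type":"number"}},"required":["rows"]}

```bash
mkdir -p pics; cat > h.py <<'E'
import numpy as np, cv2
from bench import arm
def w(cam,d,px,z=None):
    c=arm.camera_info(cam);E=np.array(c["extrinsics"]);u,v=px
    r=np.array([(u-c["cx"])/c["fx"],(v-c["cy"])/c["fy"],1])
    if z is None:
        p=d[int(v),int(u)]*r; return (E@np.r_[p,1])[:3].round(1)
    R=E[:3,:3]@r; return (E[:3,3]+R*(z-E[2,3])/R[2]).round(1)
E
python3 - <<'E'
from h import *
s=arm.read_state();print(s["clock"],s["position"],s["ee_rot"])
im,d=arm.get_image("top");cv2.imwrite("pics/top.png",im);np.save("d.npy",d)
for q in ["cabinet","round_well_mouth","square_well_mouth","horseshoe","drift","hammer","paste_tin"]:
    for r in arm.spot_in("top",q)[:3]: print(q,round(r["score"],2),r["position"],w("top",d,r["position"]))
print(arm.camera_info("top"))
E
```

```text
0.0 [ 151.34534287 -605.77593885  230.21731665] [-1.22028589e-01  9.92525962e-01  1.09833352e-03 -1.80043690e-04]
cabinet 0.86 [271.1, 253.4] [503.4  -6.2  59. ]
round_well_mouth 0.81 [384.3, 257.1] [ 504.1 -335.6   31. ]
round_well_mouth 0.68 [291.1, 241.6] [537.4 -62.2  68.9]
round_well_mouth 0.56 [385.8, 179.0] [ 738.5 -344.    31. ]
square_well_mouth 0.71 [249.9, 233.6] [562.6  57.4  31.4]
horseshoe 0.97 [309.4, 228.7] [ 576.5 -114.1   65.5]
drift 0.67 [293.2, 241.0] [539.  -68.1  71.1]
hammer 0.78 [429.2, 253.2] [ 520.1 -470.2   20.2]
paste_tin 0.55 [109.9, 276.0] [426.8 441.5  75.2]
{'fx': 495.7199228862247, 'fy': 495.7199228862247, 'cx': 273.48179039294615, 'cy': 210.187079383619, 'extrinsics': array([[ 2.55872882e-02, -9.81715333e-01,  1.88627400e-01,
         3.57861096e+02],
       [-9.99652097e-01, -2.63353763e-02, -1.46032044e-03,
        -7.70196457e+00],
       [ 6.40119252e-03, -1.88524410e-01, -9.82047642e-01,
         1.47046820e+03],
       [ 0.00000000e+00,  0.00000000e+00,  0.00000000e+00,
         1.00000000e+00]])}
```

View pics/top.png

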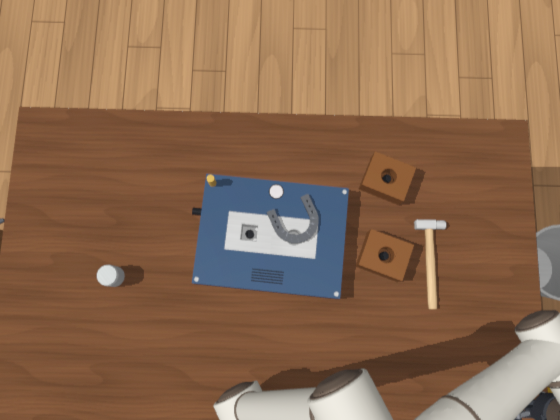

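The top view shows the cabinet at about (271,237), with the square well at (250,234). The round well at about (293,237) is partly under the horseshoe's toe. The candidates for the round well are (293,237), in the bare steel module, and the brown blocks at (388,178) and (385,256). Only the first fits: it is in the cabinet's steel module, and the brown ones are look-alikes. I'll confirm with a crop.

```bash
python3 - <<'E'
from h import *
im=cv2.imread("pics/top.png");d=np.load("d.npy")
cv2.imwrite("pics/c1.png",cv2.resize(im[165:305,185:360],None,fx=4,fy=4,interpolation=cv2.INTER_CUBIC))
for n,p in dict(bolt1=(345,192),bolt2=(337,294),bolt3=(196.5,279.5)).items(): print(n,w("top",d,p,60))
print("drift",w("top",d,(210,179),120)); print("lamp",w("top",d,(276,191)))
E
```

```text
bolt1 [ 688.4 -217.2   60. ]
bolt2 [ 394.  -194.3   60. ]
bolt3 [424.1 202.   60. ]
drift [701.5 170.6 120. ]
lamp [685.7 -15.7  61.2]
```

View pics/c1.png

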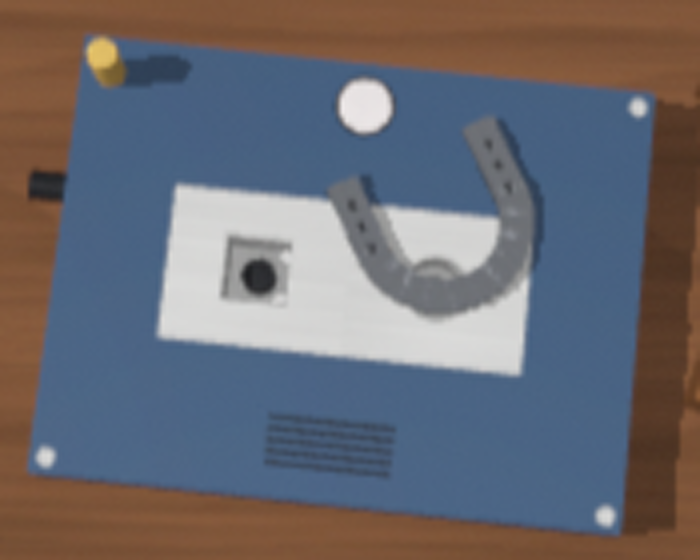

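The crop confirms it: round well rim at crop (436,262), under the toe, on the cabinet's right module. The square well is at (258,270), the brass drift is in the far-left corner, and the white disk at (365,106) is flush. Next I'll fit the shoe's pose and the cabinet geometry.

```bash
cat >> h.py <<'E'
from scipy.optimize import minimize
def shoe_poly():
    t=np.linspace(np.pi/2,3*np.pi/2,30)
    o=np.c_[66*np.cos(t),66*np.sin(t)];i=np.c_[42*np.cos(t),42*np.sin(t)][::-1]
    return np.r_[[[55,66]],o,[[55,-66],[55,-42]],i,[[55,42]]]
def proj(cam,P):
    c=arm.camera_info(cam);E=np.linalg.inv(c["extrinsics"]);q=P@E[:3,:3].T+E[:3,3]
    return np.c_[q[:,0]/q[:,2]*c["fx"]+c["cx"],q[:,1]/q[:,2]*c["fy"]+c["cy"]]
def place(p,P,z):
    c,s=np.cos(p[2]),np.sin(p[2]);return np.c_[P@np.array([[c,s],[-s,c]])+p[:2],np.full(len(P),z)]
def hmap(cam,d):
    c=arm.camera_info(cam);E=np.array(c["extrinsics"]);v,u=np.mgrid[:420,:560]
    P=np.stack([(u-c["cx"])/c["fx"]*d,(v-c["cy"])/c["fy"]*d,d],-1)@E[:3,:3].T+E[:3,3];return P
def fit_shoe(cam,m,x0):
    S=4
    M=cv2.resize(m.astype(np.float32),None,fx=S,fy=S)>.5
    def cost(p):
        k=np.zeros(M.shape,np.uint8);q=(proj(cam,place(p,shoe_poly(),72))+.5)*S
        cv2.fillPoly(k,[np.int32(q*16)],1,shift=4);return np.sum((k>0)!=M)/M.sum()
    r=min((minimize(cost,[x0[0],x0[1],x0[2]+a],method="Nelder-Mead",options=dict(initial_simplex=np.array([[x0[0],x0[1],x0[2]+a]])+np.array([[0,0,0],[15,0,0],[0,15,0],[0,0,.3]]))) for a in(-.3,0,.3)),key=lambda r:r.fun)
    return r.x,r.fun
E
python3 - <<'E'
from h import *
im=cv2.imread("pics/top.png");d=np.load("d.npy")
hs=cv2.cvtColor(im,cv2.COLOR_BGR2HSV)
m=np.zeros((420,560),bool)
roi=np.s_[185:252,264:325]
P=hmap("top",d)
m[roi]=(hs[roi][...,1]<60)&(hs[roi][...,2]<150)&(P[roi][...,2]>62)
p,f=fit_shoe("top",m,[580,-105,.4]);print("shoe",p,f,m.sum())
cr=np.array([(176,184),(530,217),(521,375),(157,338)])/4+[185,165]-.375
W=np.array([w("top",d,c,60) for c in cr]);c=W.mean(0);ya=W[0]-W[1]+W[3]-W[2];yaw=np.arctan2(ya[1],ya[0])-np.pi/2
print(W,"centre",c,"yaw",yaw)
for s in(-65,65):
    q=c[:2]+s*np.array([-np.sin(yaw),np.cos(yaw)]);e=q-p[:2];cc,ss=np.cos(p[2]),np.sin(p[2])
    print(q,"in shoe",cc*e[0]+ss*e[1],-ss*e[0]+cc*e[1])
o=cv2.resize(im[165:305,185:360],None,fx=4,fy=4)
cv2.polylines(o,[np.int32((proj("top",place(p,shoe_poly(),72))+.5-[185,165])*4)],1,(0,255,0))
a=np.linspace(0,6.3,40);q=c[:2]+-65*np.array([-np.sin(yaw),np.cos(yaw)])
cv2.polylines(o,[np.int32((proj("top",np.c_[q[0]+23*np.cos(a),q[1]+23*np.sin(a),0*a+60])+.5-[185,165])*4)],1,(0,0,255))
cv2.imwrite("pics/fit.png",o)
E
```

```text
shoe [ 5.99636850e+02 -7.15642388e+01  4.49196320e-01] 0.0732488822652757 842
[[ 624.   120.    60. ]
 [ 606.6 -136.5   60. ]
 [ 492.3 -131.1   60. ]
 [ 511.9  128.8   60. ]] centre [558.7  -4.7  60. ] yaw -0.07152765028802088
[554.05466618 -69.53379423] in shoe -40.17856241613712 21.622703069924647
[563.34533382  60.13379423] in shoe 24.49751438236543 134.39240241311788
```

View pics/fit.png

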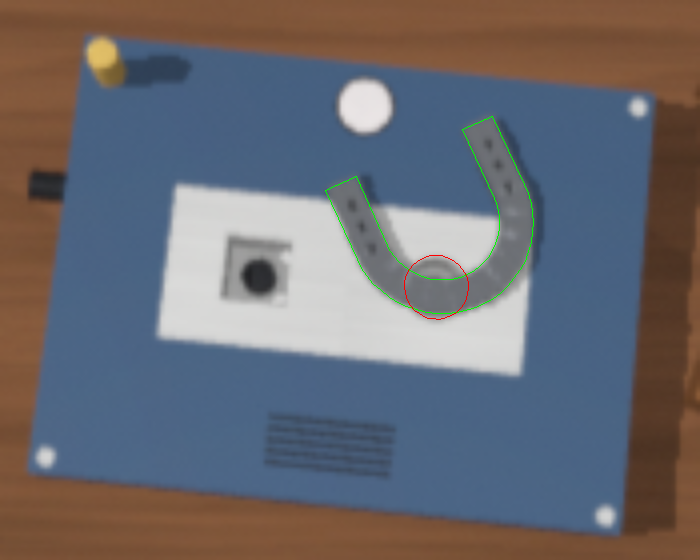

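Shoe frame at (600,-72), yaw 0.45; round well at (554,-70). The plan is to put shut fingertips inside the toe, pull about 55 mm towards the robot so the well sits in the gap, then press the key. First step: move over and square up the tool.

Emit:
arm_command([
  [[-0.76, 0.55, 0], [0, 0, 0.078]],
  [[-0.76, 0.55, 0], [0, 0, 0.078]],
  [[-0.76, 0.55, 0], [0, 0, 0.078]],
  [[-0.76, 0.55, 0], [0, 0, 0.078]],
  [[-0.76, 0.55, 0], [0, 0, 0.078]],
], grip=0)

```text
clock: 0.9
position: [303.8, -424.8, 231.6]
ee_rot: [-0.0, 1.0, -0.0, 0.0]
contact_force: [0.6, -0.8, 0.5]
gripper_width: 12.1
grasp_force: 0.0
```

Emit:
arm_command([
  [[-0.6, 0.7, 0], [0, 0, 0]],
  [[-0.6, 0.7, 0], [0, 0, 0]],
  [[-0.6, 0.7, 0], [0, 0, 0]],
  [[-0.6, 0.7, 0], [0, 0, 0]],
  [[-0.6, 0.7, 0], [0, 0, 0]],
])

```text
clock: 1.4
position: [454.4, -249.5, 231.7]
ee_rot: [-0.001, 1.0, -0.0, 0.001]
contact_force: [0.8, 0.1, -0.2]
gripper_width: 0.1
grasp_force: 0.0
```

Emit:
arm_command([
  [[-0.6, 0.7, 0.1], [0, 0, 0]],
  [[-0.6, 0.7, 0.1], [0, 0, 0]],
  [[-0.6, 0.7, 0.1], [0, 0, 0]],
  [[-0.6, 0.7, 0.1], [0, 0, 0]],
  [[-0.6, 0.7, 0.1], [0, 0, 0]],
])

```text
clock: 1.9
position: [604.3, -74.3, 205.7]
ee_rot: [-0.001, 1.0, 0.0, 0.0]
contact_force: [0.5, 0.1, 0.1]
gripper_width: 0.1
grasp_force: 0.0
```

```bash
python3 - <<'E'
from h import *
s=arm.read_state();print(s["clock"],s["position"],s["ee_rot"],s["gripper_width"])
im,d=arm.get_image("wrist");cv2.imwrite("pics/w1.png",im)
for q in ["round_well_mouth","horseshoe","square_well_mouth"]:
    for r in arm.spot_in("wrist",q)[:2]: print(q,r["score"],r["position"],w("wrist",d,r["position"],60))
o=im.copy()
def c(x,y,r):
    a=np.linspace(0,6.3,40);cv2.polylines(o,[np.int32(proj("wrist",np.c_[x+r*np.cos(a),y+r*np.sin(a),0*a+60]))],1,(0,0,255))
c(554.1,-69.5,23)
cv2.polylines(o,[np.int32(proj("wrist",place([599.6,-71.6,.449],shoe_poly(),72)))],1,(0,255,0))
cv2.imwrite("pics/w1o.png",o)
E
```

```text
1.9 [604.2864587  -74.27084305 205.73009688] [-9.45623573e-04  9.99999551e-01  3.61071646e-05  4.09895377e-05] 0.08806515882902527
round_well_mouth 0.91 [283.3, 120.0] [530.9 -66.9  60. ]
round_well_mouth 0.69 [52.6, 298.3] [ 717.6 -316.1   60. ]
horseshoe 0.92 [251.1, 161.8] [567.9 -98.8  60. ]
square_well_mouth 0.68 [421.1, 147.8] [553.9  61.3  60. ]
square_well_mouth 0.52 [529.7, 308.6] [727.8 204.2  60. ]
```

View pics/w1o.png

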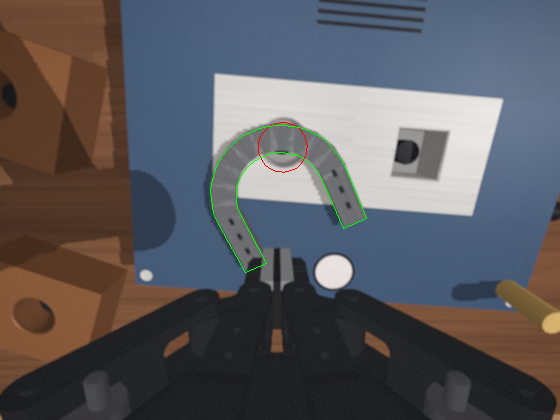

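The overlay shows the shoe and well (about (284,144)) within about 3 mm of my estimate. I'll descend inside the toe.

Emit:
arm_command([
  [[0, 0, 0.15], [0, 0, 0]],
  [[0, 0, 0.3], [0, 0, 0]],
  [[0, 0, 0.45], [0, 0, 0]],
  [[0, 0, 0.53], [0, 0, 0]],
  [[0, 0, 0.565], [0, 0, 0]],
])

```text
clock: 2.6
position: [600.5, -78.4, 63.2]
ee_rot: [0.001, 1.0, -0.0, -0.002]
contact_force: [-0.1, 0.0, 0.3]
gripper_width: 0.4
grasp_force: 0.0
```

Emit:
arm_command([
  [[0.03, 0, 0], [0, 0, 0]],
  [[0.06, 0, 0], [0, 0, 0]],
  [[0.08, 0, 0], [0, 0, 0]],
  [[0.1, 0, 0], [0, 0, 0]],
  [[0.12, 0, 0], [0, 0, 0]],
])

```text
clock: 3.1
position: [572.5, -76.9, 66.1]
ee_rot: [0.0, 1.0, 0.0, 0.001]
contact_force: [0.0, -0.7, 0.3]
gripper_width: -0.1
grasp_force: 0.0
```

Emit:
arm_command([
  [[0.02, 0, 0], [0, 0, 0]],
  [[0.04, 0, 0], [0, 0, 0]],
  [[0.06, 0, 0], [0, 0, 0]],
  [[0.08, 0, 0], [0, 0, 0]],
  [[0.1, 0, 0], [0, 0, 0]],
])

```text
clock: 3.6
position: [548.2, -76.8, 65.5]
ee_rot: [-0.0, 1.0, -0.0, 0.001]
contact_force: [3.6, -0.2, 2.2]
gripper_width: -0.2
grasp_force: 1.5
```

Emit:
arm_command([
  [[0.02, 0, 0], [0, 0, 0]],
  [[0.04, 0, 0], [0, 0, 0]],
  [[0.06, 0, 0], [0, 0, 0]],
  [[0.08, 0, 0], [0, 0, 0]],
  [[0.1, 0, 0], [0, 0, 0]],
])

```text
clock: 4.1
position: [522.6, -76.9, 65.3]
ee_rot: [0.0, 1.0, 0.0, 0.0]
contact_force: [4.0, 0.2, 3.0]
gripper_width: 0.4
grasp_force: 1.8
```

```bash
python3 - <<'E'
from h import *
s=arm.read_state();print(s["clock"],s["position"],s["contact_force"])
im,d=arm.get_image("wrist");cv2.imwrite("pics/w2.png",im)
im,d=arm.get_image("top");cv2.imwrite("pics/t2.png",im)
E
```

```text
4.1 [522.5768689  -76.9346973   65.30314202] [4.00640352 0.20105716 2.99616531]
```

View pics/w2.png

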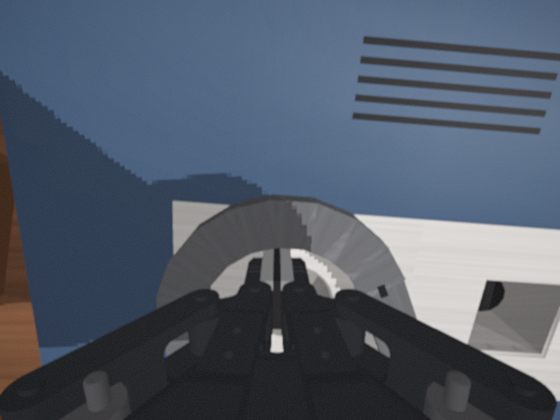

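The shoe has followed (toe at about (290,220)), and the fingers are pressing on its inside. I'll pull a few mm more, back off and rise for a look.

Emit:
arm_command([
  [[0.01, 0, 0], [0, 0, 0]],
  [[0.02, 0, 0], [0, 0, 0]],
  [[0.02, 0, 0], [0, 0, 0]],
  [[-0.01, 0, 0], [0, 0, 0]],
  [[-0.04, 0, 0], [0, 0, 0]],
])

```text
clock: 4.7
position: [531.4, -77.1, 64.2]
ee_rot: [0.0, 1.0, -0.0, -0.002]
contact_force: [0.3, 0.1, 0.4]
gripper_width: -0.1
grasp_force: 0.0
```

Emit:
arm_command([
  [[0, 0, -0.1], [0, 0, 0]],
  [[-0.1, 0, -0.3], [0, 0, 0]],
  [[-0.2, 0, -0.5], [0, 0, 0]],
  [[-0.28, 0, -0.56], [0, 0, 0]],
  [[-0.28, 0, -0.56], [0, 0, 0]],
])

```text
clock: 5.2
position: [607.1, -77.1, 208.9]
ee_rot: [-0.0, 1.0, -0.0, 0.004]
contact_force: [-0.4, -0.1, -0.0]
gripper_width: -0.1
grasp_force: 0.0
```

```bash
python3 - <<'E'
from h import *
s=arm.read_state();print(s["clock"],s["position"],s["contact_force"])
im,d=arm.get_image("wrist");cv2.imwrite("pics/w3.png",im)
P=hmap("wrist",d);hs=cv2.cvtColor(im,cv2.COLOR_BGR2HSV)
m=(P[...,2]>66)&(P[...,2]<78)&(hs[...,1]<70)&(hs[...,2]<200)
m[260:]=0
p,f=fit_shoe("wrist",m,[545,-75,.4]);print("shoe",p,f,m.sum())
for q in ["round_well_mouth","round_key_top"]:
    for r in arm.spot_in("wrist",q)[:2]: print(q,r["score"],r["position"],w("wrist",d,r["position"],60),w("wrist",d,r["position"],34))
o=im.copy()
a=np.linspace(0,6.3,40);cv2.polylines(o,[np.int32(proj("wrist",np.c_[552+23*np.cos(a),-69.5+23*np.sin(a),0*a+60]))],1,(0,0,255))
cv2.polylines(o,[np.int32(proj("wrist",np.c_[552+13*np.cos(a),-69.5+13*np.sin(a),0*a+34]))],1,(0,255,255))
cv2.polylines(o,[np.int32(proj("wrist",place(p,shoe_poly(),72)))],1,(0,255,0))
cv2.imwrite("pics/w3o.png",o)
E
```

```text
5.2 [607.08088137 -77.09144139 208.92972966] [-0.44274113 -0.09267911 -0.04346196]
shoe [ 5.44757785e+02 -7.28011411e+01  3.78352245e-01] 0.04282463613280979 9000
round_well_mouth 0.95 [58.4, 290.6] [ 703.3 -310.3   60. ] [ 718.6 -331.5   34. ]
round_well_mouth 0.9 [47.4, 100.6] [ 511.1 -282.3   60. ] [ 509.  -300.9   34. ]
round_key_top 0.89 [281.0, 139.5] [544.2 -71.7  60. ] [545.2 -71.3  34. ]
round_key_top 0.88 [14.5, 89.9] [ 500.9 -309.4   60. ] [ 498.  -330.6   34. ]
```

View pics/w3o.png

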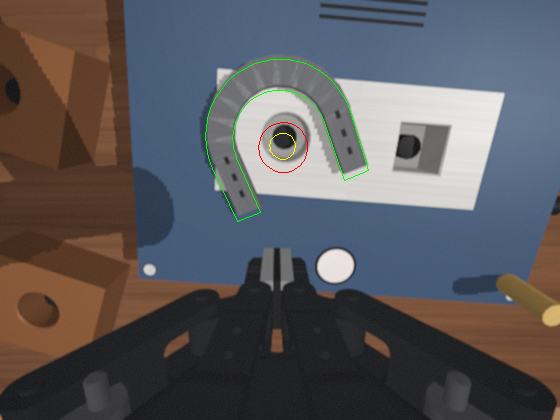

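The shoe now rings the open round well, whose rim is centred near (284,138) with the black key at (283,137). My well estimate is a few mm off in x, so I'll average some measurements of it.

```bash
cat >> h.py <<'E'
def key(cam,x0):
    s=arm.read_state();im,d=arm.get_image(cam)
    u,v=proj(cam,np.array([[*x0,50.]]))[0];g=cv2.cvtColor(im,cv2.COLOR_BGR2GRAY)
    r=25 if cam=="wrist" else 9
    u0,v0=int(u)-r,int(v)-r;k=np.uint8(g[v0:v0+2*r,u0:u0+2*r]<50)
    n,l,st,ce=cv2.connectedComponentsWithStats(k);i=1+np.argmax(st[1:,4]);px=ce[i]+[u0,v0]
    return s["position"].round(1),px.round(1),st[i],w(cam,d,px,34)
E
python3 - <<'E'
from h import *
for i in range(5): print(*key("wrist",(547,-70)))
for i in range(2): print(*key("top",(552,-70)))
im,d=arm.get_image("top");np.save("d3.npy",d);cv2.imwrite("pics/t3.png",im)
a=cv2.resize(im[200:280,230:340],None,fx=7,fy=7,interpolation=cv2.INTER_CUBIC);cv2.imwrite("pics/t3c.png",a)
E
```

```text
[601.1 -77.  203. ] [283.8 145.1] [ 16  17  22  23 370] [550.4 -68.5  34. ]
[600.8 -77.  202.8] [284.  145.8] [ 16  18  23  22 367] [551.2 -68.4  34. ]
[600.8 -77.  202.9] [284.1 145.5] [ 16  18  23  23 365] [551.3 -68.3  34. ]
[601.1 -77.1 203.3] [284.2 145.1] [ 17  18  22  23 364] [551.3 -68.2  34. ]
[601.3 -77.1 203.6] [284.1 144.7] [ 16  18  23  22 369] [551.3 -68.3  34. ]
[601.6 -77.  204. ] [293.  238.3] [ 6  7  7  7 40] [551.7 -68.9  34. ]
[601.9 -77.  204.3] [293.  238.2] [ 6  7  7  7 41] [551.9 -68.9  34. ]
```

View pics/t3c.png

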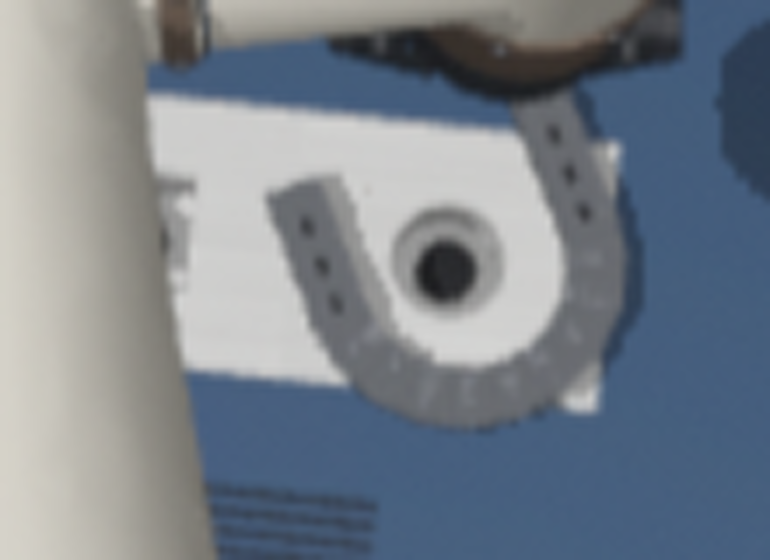

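The top view shows the round well at crop (447,262), fully clear inside the shoe. The earlier mismatch came from the arm still settling. The well is at (551.5,-68.6), so I'll go above it.

Emit:
arm_command([
  [[0.2, 0.034, 0.1], [0, 0, 0]],
  [[0.2, 0.034, 0.25], [0, 0, 0]],
  [[0.2, 0.034, 0.4], [0, 0, 0]],
  [[0.2, 0.034, 0.44], [0, 0, 0]],
  [[0.2, 0.034, 0.44], [0, 0, 0]],
])

```text
clock: 6.25
position: [552.0, -68.6, 94.0]
ee_rot: [-0.0, 1.0, -0.0, -0.002]
contact_force: [-0.5, 0.5, 0.7]
gripper_width: 0.1
grasp_force: 0.0
```

Emit:
arm_command([
  [[0, 0, 0], [0, 0, 0]],
  [[0, 0, 0], [0, 0, 0]],
  [[0, 0, 0], [0, 0, 0]],
  [[0, 0, 0], [0, 0, 0]],
  [[0, 0, 0], [0, 0, 0]],
])

```text
clock: 6.75
position: [552.9, -68.4, 95.6]
ee_rot: [0.0, 1.0, 0.0, 0.001]
contact_force: [0.2, 0.0, -0.4]
gripper_width: 0.3
grasp_force: 0.0
```

Emit:
arm_command([
  [[0.005, 0, 0.05], [0, 0, 0]],
  [[0.005, 0, 0.1], [0, 0, 0]],
  [[0.005, 0, 0.15], [0, 0, 0]],
  [[0.005, 0, 0.19], [0, 0, 0]],
  [[0.005, 0, 0.22], [0, 0, 0]],
])

```text
clock: 7.25
position: [550.9, -68.5, 38.7]
ee_rot: [0.0, 1.0, -0.0, -0.001]
contact_force: [0.0, -0.3, -0.6]
gripper_width: 0.0
grasp_force: 0.0
```

Emit:
arm_command([
  [[0, 0, 0.01], [0, 0, 0]],
  [[0, 0, 0.02], [0, 0, 0]],
  [[0, 0, 0.03], [0, 0, 0]],
  [[0, 0, 0.03], [0, 0, 0]],
  [[0, 0, 0.03], [0, 0, 0]],
])

```text
clock: 7.75
position: [551.7, -68.4, 33.1]
ee_rot: [0.0, 1.0, 0.0, 0.0]
contact_force: [0.3, -0.3, 1.5]
gripper_width: -0.0
grasp_force: 1.0
```

Contact with the key at z≈33; pressing now.

Emit:
arm_command([
  [[0, 0, 0.01], [0, 0, 0]],
  [[0, 0, 0.018], [0, 0, 0]],
  [[0, 0, 0.024], [0, 0, 0]],
  [[0, 0, 0.028], [0, 0, 0]],
  [[0, 0, 0.028], [0, 0, 0]],
])

```text
clock: 8.25
position: [551.8, -68.4, 27.9]
ee_rot: [-0.0, 1.0, -0.0, 0.001]
contact_force: [-4.5, 1.1, 17.2]
gripper_width: 0.2
grasp_force: 8.3
```

17 N at z≈28 means it is bottomed out. Hold it, then retreat.

Emit:
arm_command([
  [[0, 0, 0], [0, 0, 0]],
  [[0, 0, 0], [0, 0, 0]],
  [[0, 0, 0], [0, 0, 0]],
  [[0, 0, 0], [0, 0, 0]],
  [[0, 0, 0], [0, 0, 0]],
])

```text
clock: 8.75
position: [551.8, -68.5, 27.9]
ee_rot: [-0.0, 1.0, -0.0, 0.001]
contact_force: [-4.6, 1.7, 16.7]
gripper_width: -0.2
grasp_force: 8.2
```

Emit:
arm_command([
  [[0, 0, 0], [0, 0, 0]],
  [[0, 0, 0], [0, 0, 0]],
  [[0, 0, 0], [0, 0, 0]],
  [[0, 0, 0], [0, 0, 0]],
  [[0, 0, 0], [0, 0, 0]],
])

```text
clock: 9.25
position: [551.8, -68.5, 27.9]
ee_rot: [-0.0, 1.0, -0.0, 0.001]
contact_force: [-5.0, 1.3, 15.9]
gripper_width: 0.2
grasp_force: 8.2
```

Emit:
arm_command([
  [[0, 0, 0], [0, 0, 0]],
  [[0, 0, 0], [0, 0, 0]],
  [[0, 0, 0], [0, 0, 0]],
  [[0, 0, -0.03], [0, 0, 0]],
  [[0, 0, -0.06], [0, 0, 0]],
])

```text
clock: 9.75
position: [551.2, -68.4, 40.6]
ee_rot: [0.0, 1.0, 0.0, -0.0]
contact_force: [0.7, -0.4, -0.1]
gripper_width: -0.3
grasp_force: 0.0
```

Emit:
arm_command([
  [[0, 0, -0.06], [0, 0, 0]],
  [[0, 0, -0.15], [0, 0, 0]],
  [[0, 0, -0.3], [0, 0, 0]],
  [[-0.2, 0, -0.5], [0, 0, 0]],
  [[-0.2, 0, -0.6], [0, 0, 0]],
])

```text
clock: 10.25
position: [602.3, -68.4, 191.3]
ee_rot: [0.0, 1.0, -0.0, -0.0]
contact_force: [0.4, 0.7, -0.1]
gripper_width: -0.1
grasp_force: 0.0
```

Emit:
arm_command([
  [[0, 0, 0], [0, 0, 0]],
  [[0, 0, 0], [0, 0, 0]],
  [[0, 0, 0], [0, 0, 0]],
  [[0, 0, 0], [0, 0, 0]],
  [[0, 0, 0], [0, 0, 0]],
])

```text
clock: 10.75
position: [600.5, -68.5, 189.4]
ee_rot: [0.0, 1.0, -0.0, -0.001]
contact_force: [0.8, -0.3, 0.2]
gripper_width: -0.2
grasp_force: 0.0
```

```bash
python3 - <<'E'
from h import *
s=arm.read_state();print(s["clock"],s["position"],s["contact_force"])
im,d=arm.get_image("wrist");cv2.imwrite("pics/w4.png",im)
P=hmap("wrist",d);hs=cv2.cvtColor(im,cv2.COLOR_BGR2HSV)
m=(P[...,2]>66)&(P[...,2]<78)&(hs[...,1]<70)&(hs[...,2]<200);m[260:]=0
p,f=fit_shoe("wrist",m,[547,-73,.4]);print("shoe",p,f)
print(key("wrist",(551.5,-68.6)))
u,v=proj("wrist",np.array([[551.5,-68.6,34]]))[0];print("key z",np.median(P[int(v)-4:int(v)+5,int(u)-4:int(u)+5,2]))
E
```

```text
10.75 [600.54519839 -68.5165017  189.40855562] [ 0.75148269 -0.33596291  0.18200229]
shoe [ 5.48623520e+02 -7.33128203e+01  3.84885559e-01] 0.040930067881037265
(array([600.7, -68.5, 189.6]), array([275.8, 145.8]), array([ 14,  12,  24,  24, 417], dtype=int32), array([551.1, -68.2,  34. ]))
key z 35.14321778391803
```

View pics/w4.png

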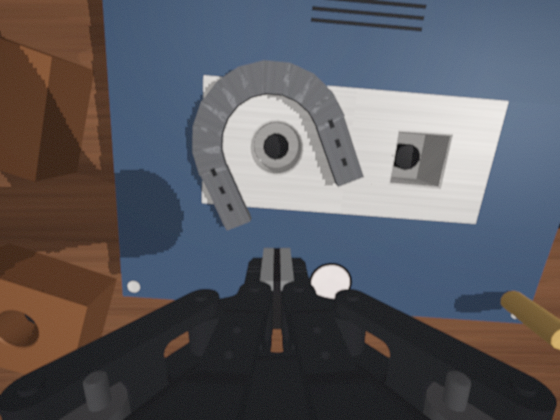

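The picture shows the key at (276,146) back up (z≈35) and the well clear in the middle of the shoe. The arm touches nothing. Handing in.

```bash
python3 -c "
from bench import arm
print(arm.job_done())"
```

```text
the job is handed in; nothing more can be done
None
```

I slid the horseshoe clear of the round well, held the reset key fully down for over a second and let it spring back, then handed the job in at about 11 s; no verdict was returned.

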